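# Lay up the serving tray, then slide the pocket tray under the shelf

## Task

Lay up the black serving tray: pluck every red chopstick rest out of the pocket tray and lay them all flat on the serving tray, crosswise (parallel to its short sides) and none on top of another, and lift the green tea box out of the basket onto the serving tray's floor as well, leaving the canister in the basket. Once all the rests are on the serving tray, slide the emptied pocket tray along the table, squarely under the low plywood shelf, until its whole body is under the board and only the handle shows, without bumping the shelf. Leave the cup, sieve, bowl and bottle where they are.

Things in the scene. Friction and masses are not known exactly. Their poses are not given: they have to be found in the camera images.
- rest1: red wooden chopstick rest: square bar 64 mm long, ends 22 x 22 mm (16 mm long each), waist 18 x 18 mm; 22 g; origin at its centre, x along its length; any of the four long faces may lie down. 4 to 6 of the six are present (None from the start: absent). Starts in a pocket of the pocket tray, lengthwise along the tray's x, 14 mm proud of the pocket walls
- rest2: red wooden chopstick rest: square bar 64 mm long, ends 22 x 22 mm (16 mm long each), waist 18 x 18 mm; 22 g; origin at its centre, x along its length; any of the four long faces may lie down. 4 to 6 of the six are present (None from the start: absent). Starts in a pocket of the pocket tray, lengthwise along the tray's x, 14 mm proud of the pocket walls
- rest3: red wooden chopstick rest: square bar 64 mm long, ends 22 x 22 mm (16 mm long each), waist 18 x 18 mm; 22 g; origin at its centre, x along its length; any of the four long faces may lie down. 4 to 6 of the six are present (None from the start: absent). Starts in a pocket of the pocket tray, lengthwise along the tray's x, 14 mm proud of the pocket walls
- rest4: red wooden chopstick rest: square bar 64 mm long, ends 22 x 22 mm (16 mm long each), waist 18 x 18 mm; 22 g; origin at its centre, x along its length; any of the four long faces may lie down. 4 to 6 of the six are present (None from the start: absent). Starts in a pocket of the pocket tray, lengthwise along the tray's x, 14 mm proud of the pocket walls
- rest5: red wooden chopstick rest: square bar 64 mm long, ends 22 x 22 mm (16 mm long each), waist 18 x 18 mm; 22 g; origin at its centre, x along its length; any of the four long faces may lie down. 4 to 6 of the six are present (None from the start: absent). Starts in a pocket of the pocket tray, lengthwise along the tray's x, 14 mm proud of the pocket walls
- rest6: red wooden chopstick rest: square bar 64 mm long, ends 22 x 22 mm (16 mm long each), waist 18 x 18 mm; 22 g; origin at its centre, x along its length; any of the four long faces may lie down. 4 to 6 of the six are present (None from the start: absent). Starts in a pocket of the pocket tray, lengthwise along the tray's x, 14 mm proud of the pocket walls
- ptray: dark wooden pocket tray, loose, about 0.5 kg: 170 (x) by 200 mm (y), floor 5 mm, walls 4 mm thick, tops 13 mm over the table; six pockets centred at x -41.5 / 41.5, y -65 / 0 / 65 mm. Handle from the -x edge out to x = -175 mm: 26 mm wide, 16 to 38 mm over the table; 50 mm wide block at its root out to x = -99 mm. Origin under its centre, z up
- ptray_grip (a point): point to grip on the pocket tray's handle, 158 mm from the tray's centre towards its -x, 27 mm above the table; axes as the tray's; grip across y (26 mm)
- shelf: low bent-plywood shelf, fixed: 220 mm deep (x), 324 mm wide (y); board underside 64, top 76 mm over the table; 300 mm clear between the side legs; open front and back. On it a fan rack with six ash-glaze tiles, to 148 mm high, 45 mm or more behind the front edge. Origin on the table under the middle of the front edge (robot side), x to the back
- stray: black lacquer serving tray with red rim, fixed: 300 mm (x, long side) by 190 mm (y, short side), floor 5 mm thick, rim 16 mm high and 5 mm thick. It stands on the left or on the right. Origin at the centre of the underside, z up
- basket: shallow bamboo basket, fixed: 270 mm (x) by 170 mm (y), 40 mm high, wall and floor 5 mm thick. It stands on the other side from the serving tray. Origin at the centre of the underside, z up
- teabox: dark green tea box with brass band, 56 mm (x) by 68 mm (y) by 64 mm (z), 0.14 kg; origin at its centre. Starts upright at one end of the basket, rising 29 mm above its wall
- canister: grey plastic canister with white lid, 55 mm across, 63 mm high, origin at the centre of its underside; at the other end of the basket, and stays there
- cup: white porcelain cup, bystander: 72 mm across, 62 mm high, origin under its centre
- sieve: stainless mini sieve, bystander: 80 mm bowl, 34 mm high, handle to 125 mm along its -x; origin under the bowl
- mortar: terracotta bowl, bystander: 84 mm across, 45 mm high, origin under its centre
- soy: amber soy bottle with red cap, bystander: 52 mm across, 120 mm high, origin under its centre
Things that resemble listed ones, but are neither listed nor needed, are in the scene too. Leave any blue or grey look-alike of the rest3 alone.

How it is judged (in metres and radians):
On the way, in this order (a step that is already met when the one before it is completed fails the run):
1. every rest present lies on the serving tray (x of rest1 in the frame of stray between -0.145 and 0.145 m and y of rest1 in the frame of stray between -0.09 and 0.09 m and z of each of rest1, rest2, rest3, rest4, rest5, rest6 in the frame of stray below 0.026 m and linear speed of each of rest1, rest2, rest3, rest4, rest5, rest6 below 0.02 m/s and x of rest2 in the frame of stray between -0.145 and 0.145 m and y of rest2 in the frame of stray between -0.09 and 0.09 m and x of rest3 in the frame of stray between -0.145 and 0.145 m and y of rest3 in the frame of stray between -0.09 and 0.09 m and x of rest4 in the frame of stray between -0.145 and 0.145 m and y of rest4 in the frame of stray between -0.09 and 0.09 m and x of rest5 in the frame of stray between -0.145 and 0.145 m and y of rest5 in the frame of stray between -0.09 and 0.09 m and x of rest6 in the frame of stray between -0.145 and 0.145 m and y of rest6 in the frame of stray between -0.09 and 0.09 m), for 0.2 s.
2. the emptied pocket tray is under the shelf, only its handle showing (x of ptray in the frame of shelf between 0.083 and 0.137 m and y of ptray in the frame of shelf between -0.06 and 0.06 m and z of ptray in the frame of shelf below 0.008 m and angle between the x axis of ptray and the x axis of shelf, either way round below 0.2 rad), for 0.2 s.
At the end, for the whole second after the job is handed in: Rests flat on the serving tray's floor, within 0.35 rad of crosswise, at rest; tea box on that floor, any face down; canister in the basket; pocket tray on the table under the shelf: centre 83 to 137 mm behind the shelf's front edge, turned under 0.2 rad (all of step 1 and all of step 2 and angle between rest1's own x axis and vertical between 1.37 and 1.77 rad and angle between the x axis of each of rest1, rest2, rest3, rest4, rest5, rest6 and the y axis of stray, either way round below 0.35 rad and angle between rest2's own x axis and vertical between 1.37 and 1.77 rad and angle between rest3's own x axis and vertical between 1.37 and 1.77 rad and angle between rest4's own x axis and vertical between 1.37 and 1.77 rad and angle between rest5's own x axis and vertical between 1.37 and 1.77 rad and angle between rest6's own x axis and vertical between 1.37 and 1.77 rad and x of teabox in the frame of stray between -0.135 and 0.135 m and y of teabox in the frame of stray between -0.082 and 0.082 m and z of teabox in the frame of stray below 0.046 m and linear speed of each of teabox, ptray below 0.02 m/s and x of canister in the frame of basket between -0.135 and 0.135 m and y of canister in the frame of basket between -0.085 and 0.085 m and z of canister in the frame of basket below 0.05 m); the robot touches nothing.
It fails at once if the cup, sieve, bowl or bottle is moved by more than 30 mm (distance of any of cup, sieve, mortar, soy from where it was at the start of the episode above 0.03 m).
It fails at once if the robot or the pocket tray bumps the shelf (over 6 N) (contact force between any of the arm, the fingers, ptray and shelf above 6 N).
It fails at once if the pocket tray is lifted more than 30 mm off the table instead of slid (height (world z) of ptray above 0.03 m).
Of rest1, rest2, rest3, rest4, rest5, rest6 only 4 to 6 are there at a start; the rules pass over those that are not, and their reading is None.
At some moment in a run one of teabox may be knocked a few centimetres aside while the robot is not near it.
Once in a run the grip may slacken for a moment while it holds something.
It also fails if it takes over 200 s, if anything falls off the work surface, if the arm or the gripper's body presses on something with over 40 N, if the wrist force passes 120 N, or if a joint passes its speed limit or range.

## Robot

A 6-joint arm with a two-finger parallel gripper is mounted at the origin on the work surface. World frame = base frame: x ahead of the robot, y to its left, z up, the work surface at z = 0. Lengths are in mm, angles in rad, forces in N, time in s.
With the tool pointing down it reaches from about 400 to 825 mm from the base axis. Payload 7 kg.
Tool frame: the origin (TCP) lies between the finger pads; the fingertips stand 17 mm ahead of it and the grasp point (between the pads) lies 2 mm behind it (arm.tips_ahead is the distance from the TCP to the fingertips, in mm); y points along the fingers, x is the direction in which the jaws open and shut, and the axes are right-handed (so a half turn about y gives the same grasp; the last joint's range is limited). The gripper opens to 88 mm and grips with 3 to 60 N. Pads are 19 mm wide; open, the fingers measure 130 mm over their backs; the gripper's body (78 mm by 193 mm) begins 47 mm behind the grasp point.
Start: joints at [-0.962, 0.359, 0.012, 0, -1.224, -0.288], TCP at [212.818, -640.55, 243.561] pointing down, gripper open.
Joint ranges: [-3.07, 3.07], [-1.43, 2.12], [-1.02, 1.25], [-3.03, 1.67], [-3.05, -0], [-3.03, 3.03]. Speed limits (rad/s): [2.39, 2.39, 3.01, 3.14, 3.14, 3.14].

## Interface

Orientations are given as [roll, pitch, yaw] about the fixed x, y, z axes, in that order (R = Rz(yaw) Ry(pitch) Rx(roll)).
In Python, from station import arm gives the robot as it stands. The module is installed in compiled form; this text tells all that it offers.
- The arm moves only by the shell command python3 -m crank 'ROWS'. ROWS is JSON, a list of rows, each a list of 7 numbers: the turn, a rotation vector about the tool's x, y, z in degrees, then the shift along the tool's x, y, z in m, then the opening, from -1 (shut) to 1 (fully open). In form: [[ax, ay, az, x, y, z, hand], ...]. A call has 1 to 8 rows; each row shifts and turns the commanded pose from where the row before left it, along the tool's axes as they then stand; what a row does not reach is not made up. A row lasts 1/8 s, in which the tool goes at most 62.5 mm and 10.7 degrees, less where a joint would pass 70% of its speed; a pose out of reach is approached as far as the arm can. A call is refused whole if a number of a shift passes 0.0625 or a number of a turn 10.7, either way. A call with a gripper value outside its range is refused whole. The fingers move at their own pace and stop on an object; the grip force is fixed at half the most. Time passes only in rows, so rows that do not move let the fingers close. It gives the time, the measured TCP pose, the force and the opening at its end, in the units of the state.
- arm.observe(): the state, without advancing time (a new reading comes with each control period).
- arm.read_camera(name): name is "scene" or "top" or "wrist"; returns a dict with "image" (420x560x3 uint8, blue, green, red), "mtx" (3x3 intrinsics, pixels), "R" (3x3) and "t" (3): a world point X has camera coordinates R X + t. Camera axes: x right, y down, z forward; pixel columns grow to the right and rows downward; lengths in mm; the calibration is good to about 2 mm. A picture is of the moment at which its call begins. There is no depth.
- arm.job_done(): hands the job in, once; it reports no verdict.
The state is a dict: "t": time; "joints": joint angles; "qd": joint speeds; "joint_torque": joint torques, N m; "eef_pos": TCP position; "orientation": TCP orientation; "ft_force": force on the tool from outside, world axes, zero at the start; "moment": the same for the moment, N m; "gripper_width": opening from 0.0 (shut) to 1.0 (fully open).
Only numpy, scipy, OpenCV 4.12 (cv2) and the standard library are available. Lean on these libraries where they do the work, as an engineer would, in place of code of your own. Each camera call takes 0.05 s, during which the arm holds its last target. There are 200 camera calls.

## Working session

There is one attempt and no reset: what is moved stays moved. The work goes in short steps, Python scripts to look and compute and a shell command to move; the robot and the scene stay as the last step left them, time stands still between calls to the robot, and variables do not carry over. Pictures are saved under pics/ and viewed, about 12 in all and at most 16, crops included, and the job is handed in when it is done.

```bash
mkdir -p pics
cat > h.py <<'E'
import numpy as np, cv2
from station import arm
def snap(n,f):
    c=arm.read_camera(n); cv2.imwrite('pics/'+f,c['image']); np.savez('cam_'+n,**c); return c
def px2w(c,u,v,z):
    K,R,t=c['mtx'],c['R'],c['t']; d=R.T@np.linalg.inv(K)@np.array([u,v,1.]); o=-R.T@t
    return o+d*(z-o[2])/d[2]
def w2px(c,X):
    p=c['mtx']@(c['R']@np.array(X,float)+c['t']); return p[:2]/p[2]
E
python3 - <<'E'
from h import *
snap('top','top0.png'); snap('scene','scene0.png')
o=arm.observe(); print({k:np.round(v,3) for k,v in o.items()})
print(arm.tips_ahead)
E
```

```text
{'t': np.float64(0.1), 'joints': array([-0.962,  0.359,  0.011, -0.   , -1.224, -0.288]), 'qd': array([-0.001, -0.001,  0.002,  0.002,  0.001, -0.001]), 'joint_torque': array([-1.0000e-03, -5.8416e+01,  2.9375e+01,  7.0150e+00,  1.0000e-02,
       -0.0000e+00]), 'eef_pos': array([ 212.692, -640.199,  242.745]), 'orientation': array([-1.571e+00, -1.000e-03,  1.891e+00]), 'ft_force': array([ 0.196, -0.221,  0.116]), 'moment': array([ 0.056, -0.004, -0.006]), 'gripper_width': np.float64(1.002)}
17.0
```

View pics/top0.png

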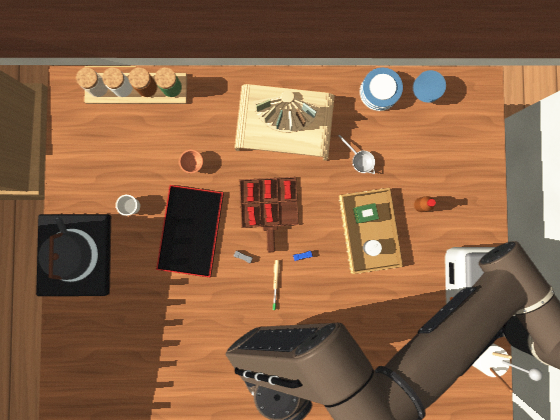

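View pics/scene0.png

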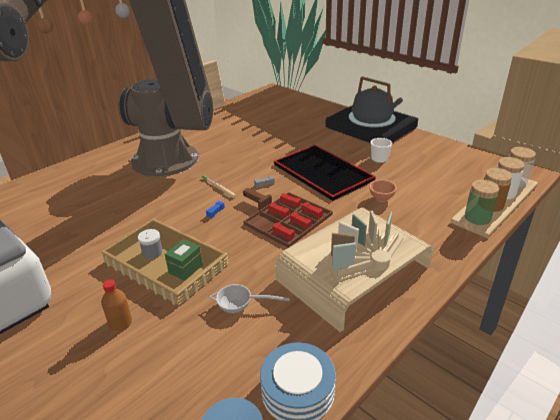

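Run:
```python
from h import *
im=cv2.imread('pics/top0.png')
cv2.imwrite('pics/c1.png',cv2.resize(im[75:285,145:420],None,fx=2.9,fy=2.8,interpolation=cv2.INTER_CUBIC))
c=dict(np.load('cam_top.npz')); print(c['mtx'],-c['R'].T@c['t'])
hsv=cv2.cvtColor(im,cv2.COLOR_BGR2HSV)
m=(((hsv[...,0]<6)|(hsv[...,0]>174))&(hsv[...,1]>190)&(hsv[...,2]>110)).astype(np.uint8)
n,l,s,ce=cv2.connectedComponentsWithStats(m)
for i in range(1,n):
    if s[i,4]>15: print(s[i],ce[i].round(1),px2w(c,*ce[i],27 if s[i,4]<400 else 16).round(0))
```

```text
[[468.60731018   0.         277.21824813]
 [  0.         468.60731018 209.57321181]
 [  0.           0.           1.        ]] [ 463.88011244    7.17455897 1655.5794929 ]
[265 180   6  18 100] [267.5 188.2] [629.  30.  27.]
[284 181   7  18 102] [287.2 189.4] [625. -39.  27.]
[247 183   7  18 100] [250.1 191.6] [617.  90.  27.]
[169 185  31   9  42] [180.9 187.5] [632. 331.  27.]
[218 192   5   9  16] [220.9 195.1] [605. 192.  27.]
[166 195   3  18  19] [167.  203.3] [577. 379.  27.]
[427 199   9   8  55] [430.9 202.4] [ 579. -541.   27.]
[265 204   8  18  96] [268.7 212.5] [544.  26.  27.]
[248 207   8  18  99] [251.5 215.6] [534.  86.  27.]
```

View pics/c1.png

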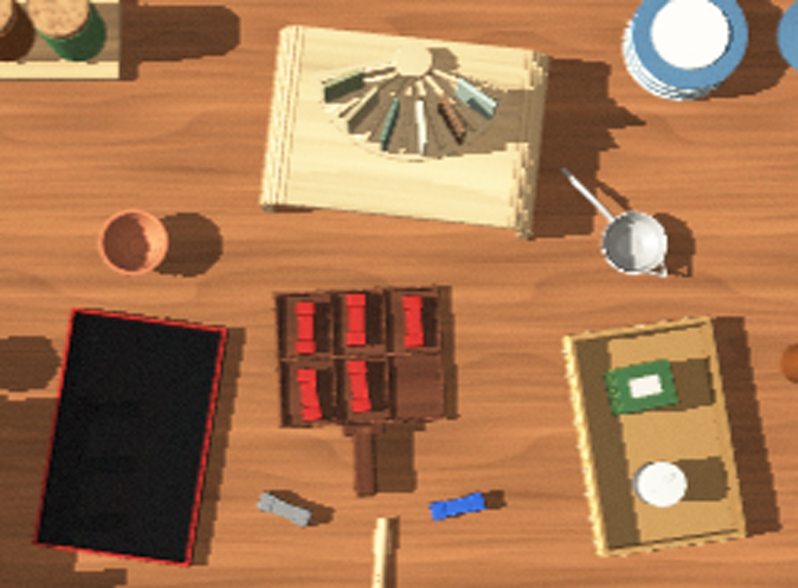

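Run:
```python
from h import *
c=dict(np.load('cam_top.npz'))
P=lambda x,y,z:px2w(c,145+x/2.9,75+y/2.8,z)[:2].round(0)
def q(n,pts,z):
    a=np.array([P(*p,z) for p in pts]); print(n,a.tolist(),a.mean(0)); return a
def ang(a,b): d=b-a; return np.degrees(np.arctan2(d[1],d[0])).round(1)
s=q('stray',[(75,310),(228,327),(190,566),(36,545)],16); print(ang(s[3],s[0]),ang(s[2],s[1]))
t=q('ptray',[(275,292),(450,285),(450,418),(283,428)],13); print(ang(t[1],t[0])-90,ang(t[2],t[3])-90,ang(t[3],t[0]))
q('handle',[(356,495),(377,493),(356,432),(376,432)],38)
f=q('shelf',[(262,207),(530,238)],76); print(ang(f[1],f[0])-90)
b=q('tea',[(607,370),(672,360),(677,405),(613,413)],69);print(ang(b[1],b[0])-90, ang(b[3],b[0]))
q('can',[(661,484)],68);q('soy',[(829,362)],120);q('grey',[(284,508)],20);q('blue',[(458,506)],20)
```

```text
stray [[640.0, 369.0], [618.0, 184.0], [320.0, 228.0], [347.0, 413.0]] [481.25 298.5 ]
-8.5 -8.4
ptray [[662.0, 127.0], [671.0, -85.0], [503.0, -84.0], [491.0, 117.0]] [581.75  18.75]
2.4000000000000057 3.4000000000000057 3.3
handle [[408.0, 29.0], [411.0, 4.0], [486.0, 29.0], [486.0, 5.0]] [447.75  16.75]
shelf [[758.0, 138.0], [720.0, -176.0]] [739. -19.]
-6.900000000000006
tea [[560.0, -266.0], [572.0, -342.0], [517.0, -347.0], [508.0, -272.0]] [ 539.25 -306.75]
9.0 6.6
can [[422.0, -327.0]] [ 422. -327.]
soy [[566.0, -509.0]] [ 566. -509.]
grey [[392.0, 115.0]] [392. 115.]
blue [[394.0, -93.0]] [394. -93.]
```

```bash
cat >> h.py <<'E'
def to(x,y,z,yaw,p=None,step=50,th=None):
    """print: turn rows, then shift (tool axes after the turn)"""
    o=arm.observe(); p=np.array(o['eef_pos'] if p is None else p); th=np.degrees(o['orientation'][2]) if th is None else th
    dt=(yaw-th+180)%360-180; a=np.radians(yaw); d=np.array([x,y,z])-p
    s=np.array([d[0]*np.cos(a)+d[1]*np.sin(a), -d[2], -d[0]*np.sin(a)+d[1]*np.cos(a)])
    n=max(1,int(np.ceil(np.linalg.norm(s)/step))); m=int(np.ceil(abs(dt)/10.5))
    print(f'turn ay={-dt:.1f} = {m} x {-dt/max(m,1):.2f}; shift {s.round(1)} = {n} x {(s/n/1000).round(4)}')
E
python3 -m crank '[[0,7.6,0,0.04,0,-0.0238,0],[0,7.7,0,0.04,0,-0.0238,0],[0,0,0,0.04,0,-0.0238,0],[0,0,0,0.04,0,-0.0238,0],[0,0,0,0.04,0,-0.0238,0],[0,0,0,0.04,0,-0.0238,0],[0,0,0,0.04,0,-0.0238,0],[0,0,0,0.04,0,-0.0238,0]]'
python3 -m crank '[[0,0,0,0.04,0,-0.0238,0],[0,0,0,0.04,0,-0.0238,0],[0,0,0,0.04,0,-0.0238,0],[0,0,0,0.04,0,-0.0238,0],[0,0,0,0.04,0,-0.0238,0],[0,0,0,0.04,0,-0.0238,0],[0,0,0,0,0,0,0],[0,0,0,0,0,0,0]]'
python3 - <<'E'
from h import *
c=snap('wrist','w1.png'); print(-c['R'].T@c['t'],c['R'].round(2).tolist()); to(560,20,240,93)
E
```

```text
t: 1.1
eef_pos: [368.7, -302.5, 243.5]
orientation: [-1.571, -0.0, 1.624]
ft_force: [0.7, -0.7, -0.1]
gripper_width: 0.499
t: 2.1
eef_pos: [497.7, -56.7, 243.2]
orientation: [-1.57, 0.0, 1.625]
ft_force: [-0.3, 0.6, 0.2]
gripper_width: 0.501
[426.6591832  -60.9351306  383.80778124] [[-0.06, 1.0, 0.0], [0.96, 0.05, 0.26], [0.26, 0.01, -0.96]]
turn ay=0.1 = 1 x 0.07; shift [ 73.7   3.3 -66.4] = 2 x [ 0.0369  0.0017 -0.0332]
```

View pics/w1.png

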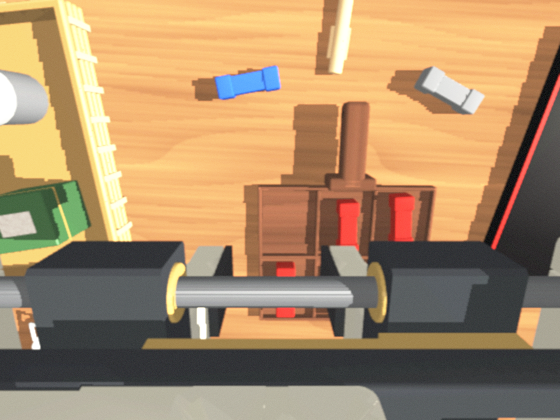

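```bash
python3 -m crank '[[0,0,0,0.023,0,-0.0487,0],[0,0,0,0.023,0,-0.0487,0],[0,0,0,0.023,0,-0.0487,0],[0,0,0,0,0,0,0]]'
python3 - <<'E'
from h import *
c=snap('wrist','w2.png')
im=c['image']; hsv=cv2.cvtColor(im,cv2.COLOR_BGR2HSV)
m=(((hsv[...,0]<6)|(hsv[...,0]>174))&(hsv[...,1]>170)&(hsv[...,2]>80)).astype(np.uint8)
n,l,s,ce=cv2.connectedComponentsWithStats(m)
for i in range(1,n):
    if s[i,4]>300: print(s[i],ce[i].round(1),px2w(c,*ce[i],27).round(0))
for p in [(16.,)]: pass
E
```

```text
t: 2.65
eef_pos: [642.2, 20.2, 241.7]
orientation: [-1.569, 0.001, 1.624]
ft_force: [-1.1, -1.3, -0.5]
gripper_width: 0.5
[ 431    0  102  186 1202] [463.8 104.7] [549. 203.  27.]
[ 335   46   26   71 1221] [347.4  83.4] [536.  84.  27.]
[276  55  24  69 620] [286.   96.4] [551.  25.  27.]
[ 330  135   28   61 1277] [343.2 164.7] [616.  89.  27.]
[ 209  136   26   61 1261] [221.6 166.2] [624. -38.  27.]
[ 275  141   24   62 1154] [285.9 171.4] [626.  29.  27.]
```

View pics/w2.png

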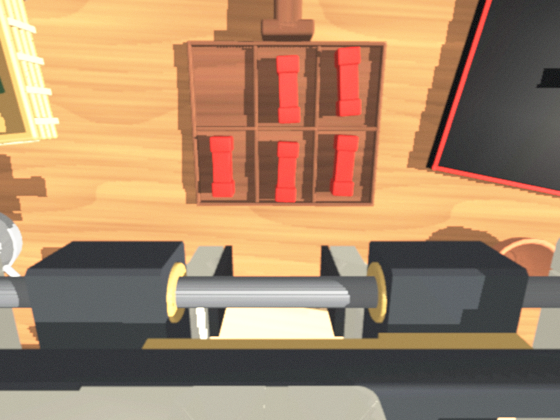

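Run:
```python
from h import *
c=dict(np.load('cam_wrist.npz'))
im=c['image']; hsv=cv2.cvtColor(im,cv2.COLOR_BGR2HSV)
m=(((hsv[...,0]<8)|(hsv[...,0]>172))&(hsv[...,1]>150)&(hsv[...,2]>70)).astype(np.uint8)
m=cv2.morphologyEx(m,cv2.MORPH_CLOSE,np.ones((5,5)))
n,l,s,ce=cv2.connectedComponentsWithStats(m)
for i in range(1,n):
    if s[i,4]>300 and s[i,0]<400:
        v,u=np.where(l==i); w=np.array([px2w(c,a,b,25)[:2] for a,b in zip(u,v)]).astype(np.float32)
        r=cv2.minAreaRect(w); k=cv2.fitLine(w,cv2.DIST_L2,0,.01,.01).ravel()
        print(np.round(r[0]),np.round(r[1]),np.degrees(np.arctan(k[1]/k[0])).round(1))
print([px2w(c,u,v,13)[:2].round() for u,v in [(188,44),(385,42),(374,206),(198,206)]])
to(616,90,100,92,step=50)
```

```text
[534.  85.] [65. 26.] 7.2
[545.  26.] [65. 23.] 5.3
[625. -38.] [66. 26.] 2.6
[617.  89.] [66. 27.] 1.2
[627.  30.] [66. 24.] 0.4
[array([506., -75.]), array([494., 120.]), array([662., 131.]), array([672., -67.])]
turn ay=1.0 = 1 x 1.03; shift [ 71.3 142.1  22.2] = 4 x [0.0178 0.0355 0.0056]
```

```bash
python3 -m crank '[[0,1.8,0,0.0178,0.0355,0.0056,0],[0,0,0,0.0178,0.0355,0.0056,0],[0,0,0,0.0178,0.0355,0.0056,0],[0,0,0,0.0178,0.0355,0.0056,0],[0,0,0,0,0.03,0,0],[0,0,0,0,0.02,0,0],[0,0,0,0,0.018,0,0],[0,0,0,0,0,0,0]]'
python3 - <<'E'
from h import *
to(617,90,32,91.2)
E
```

```text
t: 3.7
eef_pos: [614.7, 89.4, 32.7]
orientation: [-1.569, 0.001, 1.592]
ft_force: [0.2, 0.9, 0.2]
gripper_width: 0.499
turn ay=0.0 = 1 x 0.02; shift [ 0.5  0.7 -2.3] = 1 x [ 0.0005  0.0007 -0.0023]
```

```bash
python3 -m crank '[[0,0,0,0,0,-0.002,-1],[0,0,0,0,0,0,-1],[0,0,0,0,0,0,-1],[0,0,0,0,0,0,-1],[0,0,0,0,-0.02,0,-1],[0,0,0,0,-0.03,0,-1],[0,0,0,0,-0.03,0,-1]]'
python3 - <<'E'
from h import *
to(379,359,100,171.6,p=[617,90,112],step=40)
E
```

```text
t: 4.58
eef_pos: [617.5, 90.6, 114.3]
orientation: [-1.57, 0.0, 1.593]
ft_force: [0.5, -0.2, -1.1]
gripper_width: 0.202
turn ay=-80.3 = 8 x -10.04; shift [ 274.7   12.  -231.3] = 9 x [ 0.0305  0.0013 -0.0257]
```

```bash
python3 -m crank '[[0,-10.05,0,0,0,0,-1],[0,-10.05,0,0,0,0,-1],[0,-10.05,0,0,0,0,-1],[0,-10.05,0,0,0,0,-1],[0,-10.05,0,0,0,0,-1],[0,-10.05,0,0,0,0,-1],[0,-10.05,0,0,0,0,-1],[0,-10.05,0,0,0,0,-1]]'
python3 -m crank '[[0,0,0,0.0392,0,-0.033,-1],[0,0,0,0.0392,0,-0.033,-1],[0,0,0,0.0392,0,-0.033,-1],[0,0,0,0.0392,0,-0.033,-1],[0,0,0,0.0392,0,-0.033,-1],[0,0,0,0.0392,0,-0.033,-1],[0,0,0,0.0392,0,-0.033,-1],[0,0,0,0,0.03,0,-1]]'
python3 - <<'E'
from h import *
to(379,359,33.5,171.6)
E
```

```text
t: 5.58
eef_pos: [617.6, 90.6, 113.5]
orientation: [-1.571, -0.0, 3.002]
ft_force: [-0.6, -1.1, -0.8]
gripper_width: 0.201
t: 6.58
eef_pos: [378.7, 363.2, 85.5]
orientation: [-1.577, 0.002, 3.001]
ft_force: [0.7, -0.1, -0.9]
gripper_width: 0.202
turn ay=0.4 = 1 x 0.36; shift [-0.9 52.   4.1] = 2 x [-0.0004  0.026   0.002 ]
```

```bash
python3 -m crank '[[0,0,0,0,0.025,-0.004,-1],[0,0,0,0,0.015,0,-1],[0,0,0,0,0.007,0,-1],[0,0,0,0,0,0,-1],[0,0,0,0,0,0,-1]]'
```

```text
t: 7.2
eef_pos: [380.6, 363.1, 37.3]
orientation: [-1.572, 0.0, 2.996]
ft_force: [-0.4, 0.0, 0.9]
gripper_width: 0.201
```

```bash
python3 -m crank '[[0,0,0,0,0.003,0,-1],[0,0,0,0,0,0,-1],[0,0,0,0,0,0,-0.3],[0,0,0,0,0,0,-0.3],[0,0,0,0,-0.02,0,-0.3],[0,0,0,0,-0.03,0,0],[0,0,0,0,-0.03,0,0],[0,0,0,0,0,0,0]]'
python3 - <<'E'
from h import *
to(627,30,100,90.4,step=50)
E
```

```text
t: 8.2
eef_pos: [380.9, 364.1, 115.8]
orientation: [-1.575, 0.002, 2.997]
ft_force: [0.1, -0.2, -1.3]
gripper_width: 0.495
turn ay=81.3 = 8 x 10.16; shift [-335.9   15.8 -243.7] = 9 x [-0.0373  0.0018 -0.0271]
```

```bash
python3 -m crank '[[0,10.16,0,0,0,0,0],[0,10.16,0,0,0,0,0],[0,10.16,0,0,0,0,0],[0,10.16,0,0,0,0,0],[0,10.16,0,0,0,0,0],[0,10.16,0,0,0,0,0],[0,10.16,0,0,0,0,0],[0,10.16,0,0,0,0,0]]'
python3 -m crank '[[0,0,0,-0.042,0,-0.0305,0],[0,0,0,-0.042,0,-0.0305,0],[0,0,0,-0.042,0,-0.0305,0],[0,0,0,-0.042,0,-0.0305,0],[0,0,0,-0.042,0,-0.0305,0],[0,0,0,-0.042,0,-0.0305,0],[0,0,0,-0.042,0,-0.0305,0],[0,0,0,-0.042,0,-0.0305,0]]'
python3 -m crank '[[0,0,0,0,0.03,0,0],[0,0,0,0,0.02,0,0],[0,0,0,0,0,0,0]]'
python3 - <<'E'
from h import *
to(627,30,32.5,90.4)
E
```

```text
t: 9.2
eef_pos: [379.9, 362.3, 112.6]
orientation: [-1.57, 0.001, 1.572]
ft_force: [-0.4, 0.9, -0.1]
gripper_width: 0.501
t: 10.2
eef_pos: [626.9, 26.9, 112.5]
orientation: [-1.569, 0.0, 1.578]
ft_force: [-0.1, 0.7, 0.4]
gripper_width: 0.498
t: 10.58
eef_pos: [624.8, 27.8, 61.0]
orientation: [-1.566, 0.001, 1.577]
ft_force: [0.4, 0.5, 0.8]
gripper_width: 0.502
turn ay=-0.0 = 1 x -0.05; shift [ 2.2 28.5 -2.2] = 1 x [ 0.0022  0.0285 -0.0022]
```

```bash
python3 -m crank '[[0,0,0,0.002,0.015,-0.002,0],[0,0,0,0,0.0135,0,0],[0,0,0,0,0,0,0],[0,0,0,0,0,0,-1],[0,0,0,0,0,0,-1],[0,0,0,0,0,0,-1],[0,0,0,0,0,0,-1]]'
python3 -m crank '[[0,0,0,0,-0.02,0,-1],[0,0,0,0,-0.03,0,-1],[0,0,0,0,-0.03,0,-1],[0,0,0,0,0,0,-1]]'
python3 -m crank '[[0,-10.15,0,0,0,0,-1],[0,-10.15,0,0,0,0,-1],[0,-10.15,0,0,0,0,-1],[0,-10.15,0,0,0,0,-1],[0,-10.15,0,0,0,0,-1],[0,-10.15,0,0,0,0,-1],[0,-10.15,0,0,0,0,-1],[0,-10.15,0,0,0,0,-1]]'
python3 -m crank '[[0,0,0,0.0418,0,-0.0284,-1],[0,0,0,0.0418,0,-0.0284,-1],[0,0,0,0.0418,0,-0.0284,-1],[0,0,0,0.0418,0,-0.0284,-1],[0,0,0,0.0418,0,-0.0284,-1],[0,0,0,0.0418,0,-0.0284,-1],[0,0,0,0.0418,0,-0.0284,-1],[0,0,0,0,0,0,-1]]'
python3 - <<'E'
from h import *
to(366,270,34,171.6)
E
```

```text
t: 11.45
eef_pos: [628.8, 30.7, 35.5]
orientation: [-1.572, -0.0, 1.578]
ft_force: [-0.4, 0.0, 2.0]
gripper_width: 0.206
t: 11.95
eef_pos: [630.1, 31.0, 117.9]
orientation: [-1.576, -0.001, 1.578]
ft_force: [0.4, 0.7, -0.5]
gripper_width: 0.198
t: 12.95
eef_pos: [628.0, 30.4, 114.2]
orientation: [-1.57, -0.001, 3.001]
ft_force: [-0.2, 0.3, -0.0]
gripper_width: 0.199
t: 13.95
eef_pos: [366.1, 271.6, 114.9]
orientation: [-1.571, -0.0, 2.999]
ft_force: [1.5, 0.1, -0.0]
gripper_width: 0.198
turn ay=0.3 = 1 x 0.25; shift [-0.1 80.9  1.6] = 2 x [-0.0001  0.0405  0.0008]
```

```bash
python3 -m crank '[[0,0,0,0,0.03,0.001,-1],[0,0,0,0,0.03,0,-1],[0,0,0,0,0.014,0,-1],[0,0,0,0,0.005,0,-1],[0,0,0,0,0,0,-1],[0,0,0,0,0,0,-1]]'
python3 -m crank '[[0,0,0,0,0,0,-0.3],[0,0,0,0,0,0,-0.3],[0,0,0,0,-0.02,0,-0.3],[0,0,0,0,-0.03,0,0],[0,0,0,0,-0.03,0,0],[0,0,0,0,0,0,0]]'
python3 -m crank '[[0,9.9,0,0,0,0,0],[0,9.9,0,0,0,0,0],[0,9.9,0,0,0,0,0],[0,9.9,0,0,0,0,0],[0,9.9,0,0,0,0,0],[0,9.9,0,0,0,0,0],[0,9.9,0,0,0,0,0],[0,9.9,0,0,0,0,0]]'
python3 -m crank '[[0,0,0,-0.04,0,-0.0306,0],[0,0,0,-0.04,0,-0.0306,0],[0,0,0,-0.04,0,-0.0306,0],[0,0,0,-0.04,0,-0.0306,0],[0,0,0,-0.04,0,-0.0306,0],[0,0,0,-0.04,0,-0.0306,0],[0,0,0,-0.04,0,-0.0306,0],[0,0,0,-0.04,0,-0.0306,0]]'
python3 -m crank '[[0,0,0,0,0.02,0,0],[0,0,0,0,0,0,0]]'
python3 - <<'E'
from h import *
to(625,-38,33,92.6)
E
```

```text
t: 14.7
eef_pos: [368.3, 268.9, 36.3]
orientation: [-1.571, 0.0, 2.995]
ft_force: [0.3, -0.3, -0.9]
gripper_width: 0.201
t: 15.45
eef_pos: [368.8, 270.3, 118.3]
orientation: [-1.575, 0.002, 2.995]
ft_force: [-0.3, 0.8, -1.1]
gripper_width: 0.497
t: 16.45
eef_pos: [367.7, 268.6, 115.4]
orientation: [-1.57, 0.001, 1.607]
ft_force: [0.3, 0.2, 0.4]
gripper_width: 0.499
t: 17.45
eef_pos: [626.5, -42.0, 115.1]
orientation: [-1.57, 0.0, 1.613]
ft_force: [0.1, 1.0, 0.9]
gripper_width: 0.501
t: 17.7
eef_pos: [624.3, -41.3, 93.4]
orientation: [-1.566, 0.0, 1.611]
ft_force: [0.3, 0.0, -0.5]
gripper_width: 0.499
turn ay=-0.3 = 1 x -0.29; shift [ 3.3 60.4 -0.8] = 2 x [ 0.0016  0.0302 -0.0004]
```

```bash
python3 -m crank '[[0,0,0,0.003,0.03,0,0],[0,0,0,0,0.02,0,0],[0,0,0,0,0.011,0,0],[0,0,0,0,0,0,0],[0,0,0,0,0,0,-1],[0,0,0,0,0,0,-1],[0,0,0,0,0,0,-1],[0,0,0,0,0,0,-1]]'
python3 -m crank '[[0,0,0,0,-0.02,0,-1],[0,0,0,0,-0.03,0,-1],[0,0,0,0,-0.03,0,-1],[0,0,0,0,0,0,-1]]'
python3 -m crank '[[0,-9.9,0,0,0,0,-1],[0,-9.9,0,0,0,0,-1],[0,-9.9,0,0,0,0,-1],[0,-9.9,0,0,0,0,-1],[0,-9.9,0,0,0,0,-1],[0,-9.9,0,0,0,0,-1],[0,-9.9,0,0,0,0,-1],[0,-9.9,0,0,0,0,-1]]'
python3 -m crank '[[0,0,0,0.0308,0,-0.0445,-1],[0,0,0,0.0308,0,-0.0445,-1],[0,0,0,0.0308,0,-0.0445,-1],[0,0,0,0.0308,0,-0.0445,-1],[0,0,0,0.0308,0,-0.0445,-1],[0,0,0,0.0308,0,-0.0445,-1],[0,0,0,0.0308,0,-0.0445,-1],[0,0,0,0.0308,0,-0.0445,-1]]'
python3 -m crank '[[0,0,0,0,0.02,0,-1],[0,0,0,0,0,0,-1]]'
python3 - <<'E'
from h import *
to(433,351,35,171.6)
E
```

```text
t: 18.7
eef_pos: [626.1, -37.4, 35.6]
orientation: [-1.572, -0.0, 1.613]
ft_force: [-0.2, 1.0, 3.9]
gripper_width: 0.201
t: 19.2
eef_pos: [627.4, -37.3, 117.9]
orientation: [-1.576, -0.001, 1.613]
ft_force: [-0.2, 0.2, -0.1]
gripper_width: 0.202
t: 20.2
eef_pos: [625.3, -37.5, 114.1]
orientation: [-1.571, -0.001, 3.0]
ft_force: [-0.4, -0.8, -0.6]
gripper_width: 0.198
t: 21.2
eef_pos: [432.8, 351.8, 114.5]
orientation: [-1.57, -0.0, 2.995]
ft_force: [0.6, 0.4, -0.1]
gripper_width: 0.197
t: 21.45
eef_pos: [432.7, 349.9, 93.2]
orientation: [-1.567, -0.002, 2.996]
ft_force: [0.4, -0.8, 0.7]
gripper_width: 0.201
turn ay=0.0 = 1 x 0.05; shift [-0.1 58.2 -1.1] = 2 x [-0.0001  0.0291 -0.0006]
```

```bash
python3 -m crank '[[0,0,0,0,0.03,0,-1],[0,0,0,0,0.018,0,-1],[0,0,0,0,0.009,0,-1],[0,0,0,0,0,0,-1],[0,0,0,0,0,0,-1]]'
python3 -m crank '[[0,0,0,0,0,0,-0.3],[0,0,0,0,0,0,-0.3],[0,0,0,0,-0.02,0,-0.3],[0,0,0,0,-0.03,0,0],[0,0,0,0,-0.03,0,0],[0,0,0,0,0,0,0]]'
python3 -m crank '[[0,9.54,0,0,0,0,0],[0,9.54,0,0,0,0,0],[0,9.54,0,0,0,0,0],[0,9.54,0,0,0,0,0],[0,9.54,0,0,0,0,0],[0,9.54,0,0,0,0,0],[0,9.54,0,0,0,0,0],[0,9.54,0,0,0,0,0]]'
python3 -m crank '[[0,0,0,-0.0477,0,-0.0116,0],[0,0,0,-0.0477,0,-0.0116,0],[0,0,0,-0.0477,0,-0.0116,0],[0,0,0,-0.0477,0,-0.0116,0],[0,0,0,-0.0477,0,-0.0116,0],[0,0,0,-0.0477,0,-0.0116,0],[0,0,0,-0.0477,0,-0.0116,0],[0,0,0,0,0.02,0,0]]'
python3 -m crank '[[0,0,0,0,0,0,0]]'
python3 - <<'E'
from h import *
to(545,26,34,95.3)
E
```

```text
t: 22.08
eef_pos: [434.6, 350.9, 38.9]
orientation: [-1.572, 0.001, 2.995]
ft_force: [0.3, -0.3, -1.2]
gripper_width: 0.197
t: 22.82
eef_pos: [435.1, 352.1, 120.9]
orientation: [-1.575, 0.002, 2.996]
ft_force: [0.2, 1.2, -1.2]
gripper_width: 0.496
t: 23.82
eef_pos: [433.8, 350.4, 117.4]
orientation: [-1.57, 0.001, 1.657]
ft_force: [0.6, -0.3, 0.3]
gripper_width: 0.497
t: 24.82
eef_pos: [546.9, 23.1, 98.4]
orientation: [-1.573, -0.0, 1.659]
ft_force: [1.0, 0.2, -0.9]
gripper_width: 0.503
t: 24.95
eef_pos: [544.4, 24.6, 96.4]
orientation: [-1.567, 0.001, 1.661]
ft_force: [0.6, -0.3, 0.4]
gripper_width: 0.498
turn ay=-0.1 = 1 x -0.12; shift [ 1.3 62.4 -0.8] = 2 x [ 0.0007  0.0312 -0.0004]
```

```bash
python3 -m crank '[[0,0,0,0.001,0.03,0,0],[0,0,0,0,0.02,0,0],[0,0,0,0,0.013,0,0],[0,0,0,0,0,0,0],[0,0,0,0,0,0,-1],[0,0,0,0,0,0,-1],[0,0,0,0,0,0,-1],[0,0,0,0,0,0,-1]]'
python3 -m crank '[[0,0,0,0,-0.02,0,-1],[0,0,0,0,-0.03,0,-1],[0,0,0,0,-0.03,0,-1],[0,0,0,0,0,0,-1]]'
python3 -m crank '[[0,-9.54,0,0,0,0,-1],[0,-9.54,0,0,0,0,-1],[0,-9.54,0,0,0,0,-1],[0,-9.54,0,0,0,0,-1],[0,-9.54,0,0,0,0,-1],[0,-9.54,0,0,0,0,-1],[0,-9.54,0,0,0,0,-1],[0,-9.54,0,0,0,0,-1]]'
python3 -m crank '[[0,0,0,0.0263,0,-0.0358,-1],[0,0,0,0.0263,0,-0.0358,-1],[0,0,0,0.0263,0,-0.0358,-1],[0,0,0,0.0263,0,-0.0358,-1],[0,0,0,0.0263,0,-0.0358,-1],[0,0,0,0.0263,0,-0.0358,-1],[0,0,0,0,0.02,0,-1],[0,0,0,0,0,0,-1]]'
python3 - <<'E'
from h import *
to(420,262,36,171.6)
E
```

```text
t: 25.95
eef_pos: [545.9, 26.8, 35.6]
orientation: [-1.572, -0.0, 1.663]
ft_force: [-1.0, 0.5, 4.1]
gripper_width: 0.196
t: 26.45
eef_pos: [547.1, 27.1, 117.5]
orientation: [-1.575, -0.001, 1.663]
ft_force: [-0.2, -0.0, -1.0]
gripper_width: 0.196
t: 27.45
eef_pos: [545.0, 26.5, 114.2]
orientation: [-1.57, -0.001, 3.0]
ft_force: [0.8, -0.2, -0.1]
gripper_width: 0.202
t: 28.45
eef_pos: [419.6, 261.4, 93.5]
orientation: [-1.568, -0.002, 2.996]
ft_force: [-1.0, 0.4, -0.2]
gripper_width: 0.197
turn ay=0.0 = 1 x 0.04; shift [-0.3 57.5 -0.6] = 2 x [-0.0002  0.0287 -0.0003]
```

```bash
python3 -m crank '[[0,0,0,0,0.03,0,-1],[0,0,0,0,0.018,0,-1],[0,0,0,0,0.011,0,-1],[0,0,0,0,0,0,-1],[0,0,0,0,0,0,-1]]'
python3 -m crank '[[0,0,0,0,0,0,-0.3],[0,0,0,0,0,0,-0.3],[0,0,0,0,-0.02,0,-0.3],[0,0,0,0,-0.03,0,0],[0,0,0,0,-0.03,0,0],[0,0,0,0,0,0,0]]'
python3 -m crank '[[0,9.3,0,0,0,0,0],[0,9.3,0,0,0,0,0],[0,9.3,0,0,0,0,0],[0,9.3,0,0,0,0,0],[0,9.3,0,0,0,0,0],[0,9.3,0,0,0,0,0],[0,9.3,0,0,0,0,0],[0,9.3,0,0,0,0,0]]'
python3 -m crank '[[0,0,0,-0.038,0,-0.0182,0],[0,0,0,-0.038,0,-0.0182,0],[0,0,0,-0.038,0,-0.0182,0],[0,0,0,-0.038,0,-0.0182,0],[0,0,0,-0.038,0,-0.0182,0],[0,0,0,0,0.02,0,0],[0,0,0,0,0,0,0]]'
python3 - <<'E'
from h import *
to(534,85,34,97.2)
E
```

```text
t: 29.08
eef_pos: [421.2, 262.2, 36.4]
orientation: [-1.571, 0.0, 2.995]
ft_force: [-0.5, -0.9, -0.1]
gripper_width: 0.2
t: 29.82
eef_pos: [421.9, 263.5, 118.5]
orientation: [-1.575, 0.003, 2.995]
ft_force: [0.1, -0.1, -0.1]
gripper_width: 0.495
t: 30.82
eef_pos: [420.5, 261.9, 115.4]
orientation: [-1.57, 0.001, 1.691]
ft_force: [-0.5, 0.8, -0.3]
gripper_width: 0.499
t: 31.7
eef_pos: [533.7, 84.0, 94.2]
orientation: [-1.567, 0.001, 1.695]
ft_force: [-0.5, -0.7, 0.5]
gripper_width: 0.5
turn ay=-0.1 = 1 x -0.09; shift [ 1.  60.2 -0.4] = 2 x [ 0.0005  0.0301 -0.0002]
```

```bash
python3 -m crank '[[0,0,0,0.001,0.03,0,0],[0,0,0,0,0.02,0,0],[0,0,0,0,0.011,0,0],[0,0,0,0,0,0,0],[0,0,0,0,0,0,-1],[0,0,0,0,0,0,-1],[0,0,0,0,0,0,-1],[0,0,0,0,0,0,-1]]'
python3 -m crank '[[0,0,0,0,-0.02,0,-1],[0,0,0,0,-0.03,0,-1],[0,0,0,0,-0.03,0,-1],[0,0,0,0,0,0,-1]]'
python3 -m crank '[[0,-9.3,0,0,0,0,-1],[0,-9.3,0,0,0,0,-1],[0,-9.3,0,0,0,0,-1],[0,-9.3,0,0,0,0,-1],[0,-9.3,0,0,0,0,-1],[0,-9.3,0,0,0,0,-1],[0,-9.3,0,0,0,0,-1],[0,-9.3,0,0,0,0,-1]]'
python3 -m crank '[[0,0,0,0.0139,0,-0.0414,-1],[0,0,0,0.0139,0,-0.0414,-1],[0,0,0,0.0139,0,-0.0414,-1],[0,0,0,0.0139,0,-0.0414,-1],[0,0,0,0.0139,0,-0.0414,-1],[0,0,0,0.0139,0,-0.0414,-1],[0,0,0,0,0.02,0,-1],[0,0,0,0,0,0,-1]]'
python3 - <<'E'
from h import *
to(488,343,36,171.6)
E
```

```text
t: 32.7
eef_pos: [535.1, 86.3, 35.6]
orientation: [-1.572, -0.0, 1.697]
ft_force: [-0.8, 0.1, 4.1]
gripper_width: 0.201
t: 33.2
eef_pos: [536.2, 86.7, 117.5]
orientation: [-1.575, -0.001, 1.697]
ft_force: [0.2, -0.0, 0.6]
gripper_width: 0.2
t: 34.2
eef_pos: [534.3, 85.9, 114.2]
orientation: [-1.57, -0.001, 3.0]
ft_force: [1.1, -0.5, 0.6]
gripper_width: 0.201
t: 35.2
eef_pos: [487.2, 343.2, 92.8]
orientation: [-1.567, -0.003, 2.995]
ft_force: [0.2, 0.4, -0.7]
gripper_width: 0.2
turn ay=0.0 = 1 x 0.02; shift [-0.8 56.8  0.1] = 2 x [-0.0004  0.0284  0.    ]
```

```bash
python3 -m crank '[[0,0,0,0,0.03,0,-1],[0,0,0,0,0.018,0,-1],[0,0,0,0,0.010,0,-1],[0,0,0,0,0,0,-1],[0,0,0,0,0,0,-1]]'
python3 -m crank '[[0,0,0,0,0,0,-0.3],[0,0,0,0,0,0,-0.3],[0,0,0,0,-0.02,0,-0.3],[0,0,0,0,-0.03,0,0],[0,0,0,0,-0.05,0,0],[0,0,0,0,-0.06,0,0]]'
python3 -m crank '[[0,9.8,0,0,0,0,0],[0,9.8,0,0,0,0,0],[0,9.8,0,0,0,0,0],[0,9.8,0,0,0,0,0],[0,9.8,0,0,0,0,0],[0,9.8,0,0,0,0,0],[0,9.8,0,0,0,0,0],[0,9.7,0,0,0,0,0]]'
python3 -m crank '[[0,0,0,-0.0459,0,0.001,0],[0,0,0,-0.0459,0,0.001,0],[0,0,0,-0.0459,0,0.001,0],[0,0,0,-0.0459,0,0.001,0],[0,0,0,-0.0459,0,0.001,0],[0,0,0,-0.0459,0,0.001,0],[0,0,0,-0.0459,0,0.001,0],[0,0,0,0,0,0,0]]'
python3 - <<'E'
from h import *
a=snap('top','t3.png'); b=snap('wrist','w3.png')
A=cv2.resize(a['image'][75:285,145:420],None,fx=2,fy=2)
B=b['image'][:250]
o=np.zeros((420+250,560,3),np.uint8);o[:420,:550]=A;o[420:]=B
cv2.imwrite('pics/v3.png',cv2.resize(o,None,fx=.89,fy=.89))
to(426,18,25,93.3)
E
```

```text
t: 35.83
eef_pos: [489.0, 344.2, 37.8]
orientation: [-1.572, 0.001, 2.995]
ft_force: [-1.2, 0.9, -0.8]
gripper_width: 0.2
t: 36.58
eef_pos: [488.1, 343.5, 198.0]
orientation: [-1.569, -0.001, 2.995]
ft_force: [0.7, 1.1, -0.6]
gripper_width: 0.495
t: 37.58
eef_pos: [488.5, 344.0, 197.3]
orientation: [-1.571, -0.0, 1.623]
ft_force: [-0.2, -0.4, 0.0]
gripper_width: 0.5
t: 38.58
eef_pos: [499.7, 20.5, 197.3]
orientation: [-1.571, -0.0, 1.625]
ft_force: [0.4, 0.2, -0.9]
gripper_width: 0.501
turn ay=-0.1 = 1 x -0.08; shift [ -0.2 172.3  74.3] = 4 x [-0.0001  0.0431  0.0186]
```

View pics/v3.png

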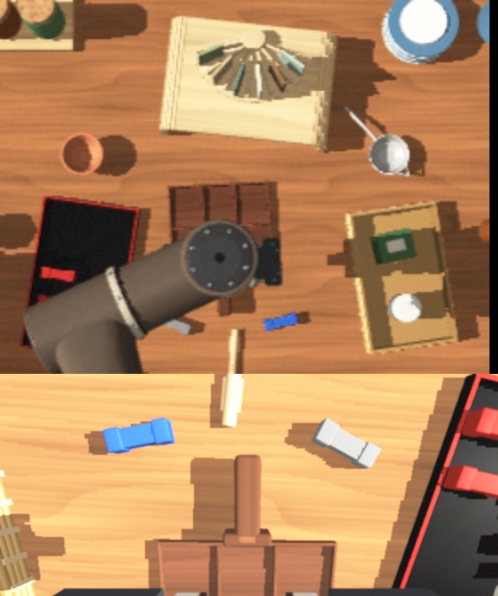

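Run:
```python
from h import *
c=dict(np.load('cam_wrist.npz'))
for u,v in [(235,457),(260,457),(233,533),(259,533)]: print(px2w(c,u/.89,(v-374)/.89,38)[:2].round(1))
for u,v in [(160,542),(334,542)]: print(px2w(c,u/.89,(v-374)/.89,13)[:2].round(1))
```

```text
[410.9   6.3]
[409.6  29.8]
[483.3   7.6]
[481.9  33.7]
[502.3 -72.7]
[491.7 117.9]
```

```bash
python3 -m crank '[[0,0,0,0,0.043,0.038,0],[0,0,0,0,0.043,0.037,0],[0,0,0,0,0.04,0,0],[0,0,0,0,0.025,0,0],[0,0,0,0,0.012,0,0],[0,0,0,0,0.005,0,0],[0,0,0,0,0.002,0,0],[0,0,0,0,0,0,0]]'
python3 - <<'E'
from h import *
to(425,18.6,25,93.2)
E
```

```text
t: 39.67
eef_pos: [425.7, 18.8, 27.6]
orientation: [-1.572, -0.0, 1.628]
ft_force: [-0.2, 0.3, 0.7]
gripper_width: 0.502
turn ay=0.1 = 1 x 0.10; shift [-0.1  2.6  0.7] = 1 x [-0.0001  0.0026  0.0007]
```

```bash
python3 -m crank '[[0,0,0,0,0.0015,0,0],[0,0,0,0,0,0,-1],[0,0,0,0,0,0,-1],[0,0,0,0,0,0,-1],[0,0,0,0,0,0,-1],[0,0,0,0,0,0,-1]]'
python3 - <<'E'
from h import *
to(480,12,26,83.1)
E
```

```text
t: 40.42
eef_pos: [425.3, 18.5, 25.7]
orientation: [-1.571, -0.0, 1.628]
ft_force: [-1.0, 0.3, 3.1]
gripper_width: 0.297
turn ay=10.2 = 1 x 10.20; shift [  0.1  -0.3 -55.1] = 2 x [ 0.     -0.0002 -0.0275]
```

```bash
python3 -m crank '[[0,1.28,0,-0.0006,0,-0.0069,-1],[0,1.28,0,-0.0006,0,-0.0069,-1],[0,1.28,0,-0.0006,0,-0.0069,-1],[0,1.28,0,-0.0006,0,-0.0069,-1],[0,1.28,0,-0.0006,0,-0.0069,-1],[0,1.28,0,-0.0006,0,-0.0069,-1],[0,1.28,0,-0.0006,0,-0.0069,-1],[0,1.28,0,-0.0006,0,-0.0069,-1]]'
python3 -m crank '[[0,0,0,0,0,0,-1],[0,0,0,0,0,0,-1]]'
python3 - <<'E'
from h import *
a=snap('top','t4.png'); b=snap('wrist','w4.png')
A=cv2.resize(a['image'][75:285,145:420],None,fx=2.9,fy=2.8,interpolation=cv2.INTER_CUBIC); cv2.imwrite('pics/v4.png',A)
to(678,-12,26,83.1)
E
```

```text
t: 41.42
eef_pos: [479.1, 12.4, 25.6]
orientation: [-1.569, 0.001, 1.449]
ft_force: [-7.1, 3.0, 10.8]
gripper_width: 0.296
t: 41.68
eef_pos: [480.1, 12.4, 25.7]
orientation: [-1.57, 0.0, 1.449]
ft_force: [-3.4, -0.7, 6.0]
gripper_width: 0.295
turn ay=-0.1 = 1 x -0.05; shift [  -0.5   -0.3 -199.4] = 4 x [-0.0001 -0.0001 -0.0498]
```

View pics/v4.png

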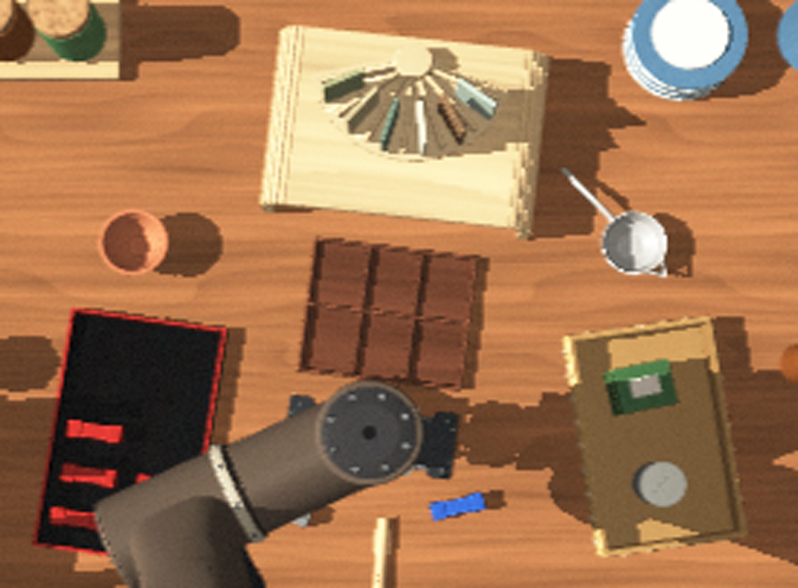

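```bash
python3 -m crank '[[0,0,0,0,0,-0.012,-1],[0,0,0,0,0,-0.012,-1],[0,0,0,0,0,-0.012,-1],[0,0,0,0,0,-0.012,-1],[0,0,0,0,0,-0.012,-1],[0,0,0,0,0,-0.012,-1],[0,0,0,0,0,-0.012,-1],[0,0,0,0,0,-0.012,-1]]'
python3 - <<'E'
from h import *
a=snap('top','t5.png')
A=cv2.resize(a['image'][75:285,145:420],None,fx=2.9,fy=2.8,interpolation=cv2.INTER_CUBIC); cv2.imwrite('pics/v5.png',A)
to(678,-12,26,83.1)
E
```

```text
t: 42.78
eef_pos: [573.6, 0.4, 25.6]
orientation: [-1.567, 0.001, 1.449]
ft_force: [-8.7, 0.1, 12.8]
gripper_width: 0.297
turn ay=-0.0 = 1 x -0.03; shift [-1.000e-01 -3.000e-01 -1.032e+02] = 3 x [-0.     -0.0001 -0.0344]
```

View pics/v5.png

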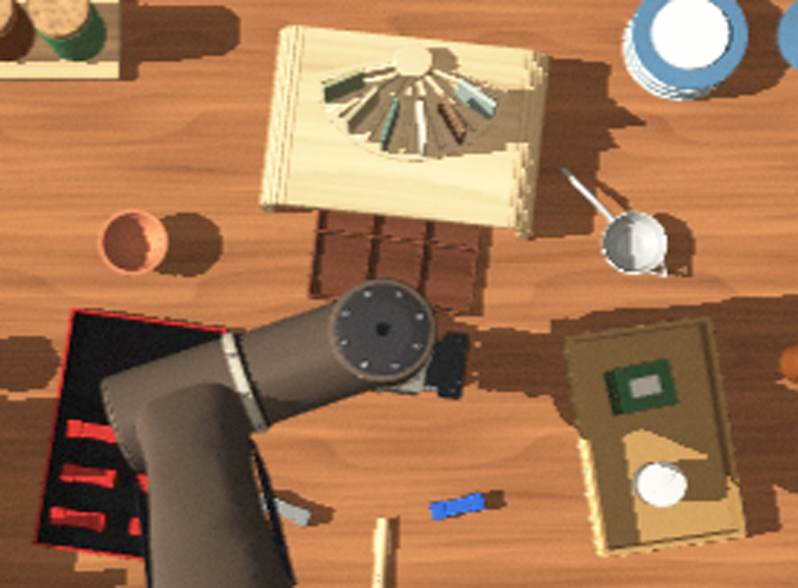

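Run:
```python
from h import *
c=dict(np.load('cam_top.npz'))
P=lambda x,y,z:px2w(c,145+x/2.9,75+y/2.8,z)[:2]
a,b=P(310,298,13),P(473,315,13); ex=np.array([.9928,-.1201]);ey=np.array([.1201,.9928])
for z in (64,76):
    f=(P(262,207,z)+P(530,236,z))/2
    m=(a+b)/2; print(m,f,(m-f)@ex,(m-f)@ey)
```

```text
[643.69212234 -14.07056051] [742.52931143 -18.98951733] -98.71632804258047 -6.986806081823191
[643.69212234 -14.07056051] [740.42838565 -18.79224856] -96.6068369496678 -6.930333322136897
```

```bash
python3 -m crank '[[0,0,0,0,0,-0.012,-1],[0,0,0,0,0,-0.012,-1],[0,0,0,0,0,-0.012,-1],[0,0,0,0,0,-0.012,-1],[0,0,0,0,0,-0.012,-1],[0,0,0,0,0,-0.012,-1],[0,0,0,0,0,-0.012,-1],[0,0,0,0,0,-0.012,-1]]'
python3 -m crank '[[0,0,0,0,0,-0.008,-1],[0,0,0,0,0,-0.005,-1],[0,0,0,0,0,0,-1],[0,0,0,0,0,0,-1],[0,0,0,0,0,0,-1]]'
python3 -m crank '[[0,0,0,0,0,0,0],[0,0,0,0,0,0,0],[0,0,0,0,0,0,0],[0,0,0,0,-0.03,0.01,0],[0,0,0,0,-0.04,0.01,0],[0,0,0,0,-0.06,0.02,0],[0,0,0,0,-0.06,0.02,0],[0,0,0,0,0,0,0]]'
python3 - <<'E'
from h import *
to(535,-305,200,98)
E
```

```text
t: 43.82
eef_pos: [669.2, -11.0, 25.7]
orientation: [-1.567, 0.001, 1.449]
ft_force: [-8.3, 2.1, 10.1]
gripper_width: 0.293
t: 44.45
eef_pos: [682.7, -12.6, 25.7]
orientation: [-1.569, 0.001, 1.45]
ft_force: [-5.0, -1.0, 6.6]
gripper_width: 0.295
t: 45.45
eef_pos: [626.4, -4.4, 220.6]
orientation: [-1.581, -0.003, 1.451]
ft_force: [0.4, -0.2, -1.0]
gripper_width: 0.498
turn ay=-14.9 = 2 x -7.44; shift [-284.9   20.6  132.4] = 7 x [-0.0407  0.0029  0.0189]
```

Run:
```python
from h import *
o=arm.observe(); print(o['joints'].round(2)); to(535,-308,215,8); to(535,-308,215,98)
```

```text
[ 0.3   0.29 -0.14  0.   -1.13 -2.  ]
turn ay=75.1 = 8 x 9.39; shift [-132.8    5.6 -287.9] = 7 x [-0.019   0.0008 -0.0411]
turn ay=-14.9 = 2 x -7.44; shift [-287.9    5.6  132.8] = 7 x [-0.0411  0.0008  0.019 ]
```

```bash
python3 -m crank '[[0,-10.5,0,0,0,0,1],[0,-10.5,0,0,0,0,1],[0,-10.5,0,0,0,0,1],[0,-10.5,0,0,0,0,1],[0,-10.5,0,0,0,0,1],[0,-10.5,0,0,0,0,1],[0,-10.5,0,0,0,0,1],[0,-10.5,0,0,0,0,1]]'
python3 -m crank '[[0,-10.5,0,0,0,0,1],[0,-10.5,0,0,0,0,1],[0,0,0,0.0286,0,0.0492,1],[0,0,0,0.0286,0,0.0492,1],[0,0,0,0.0286,0,0.0492,1],[0,0,0,0.0286,0,0.0492,1],[0,0,0,0,0,0,1]]'
python3 - <<'E'
from h import *
a=snap('top','t6.png');b=snap('wrist','w6.png')
A=cv2.resize(a['image'][75:285,145:420],None,fx=2,fy=2)
B=b['image'][:250]
o=np.zeros((670,560,3),np.uint8);o[:420,:550]=A;o[420:]=B
cv2.imwrite('pics/v6.png',cv2.resize(o,None,fx=.89,fy=.89))
E
```

```text
t: 46.45
eef_pos: [624.5, -5.0, 213.5]
orientation: [-1.571, -0.001, 2.922]
ft_force: [0.0, -0.3, -0.5]
gripper_width: 0.999
t: 47.32
eef_pos: [537.2, -218.8, 213.7]
orientation: [-1.571, -0.001, -3.005]
ft_force: [-0.4, 1.0, -0.4]
gripper_width: 1.002
```

View pics/v6.png

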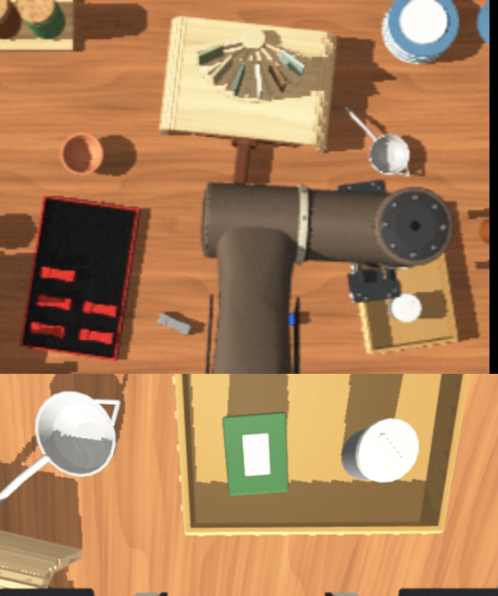

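Run:
```python
from h import *
c=dict(np.load('cam_wrist.npz'))
q=np.array([px2w(c,u/.89,(v-374)/.89,69)[:2] for u,v in [(223,416),(284,412),(288,491),(231,495)]]); print(q.round(1).tolist(),q.mean(0))
for i in range(4):
    d=q[(i+1)%4]-q[i]; print(np.hypot(*d).round(),np.degrees(np.arctan2(d[1],d[0])).round(1))
x,y=q.mean(0); to(x,y,120,187.5); to(x,y,60,187.5)
```

```text
[[574.4, -336.4], [522.6, -346.8], [507.6, -281.8], [559.2, -271.0]] [ 540.95127869 -309.0307301 ]
53.0 -168.6
67.0 103.0
53.0 11.8
67.0 -76.9
turn ay=0.5 = 1 x 0.46; shift [ 9.8 93.8 92.1] = 3 x [0.0033 0.0313 0.0307]
turn ay=0.5 = 1 x 0.46; shift [  9.8 153.8  92.1] = 4 x [0.0025 0.0384 0.023 ]
```

```bash
python3 -m crank '[[0,-4,0,0,0,0,1],[0,0,0,0.005,0,0.03,1],[0,0,0,0.005,0,0.03,1],[0,0,0,0.005,0.03,0.029,1],[0,0,0,0,0.04,0,1],[0,0,0,0,0,0,1]]'
python3 - <<'E'
from h import *
to(541,-309,60,192)
E
```

```text
t: 48.18
eef_pos: [541.4, -304.5, 140.8]
orientation: [-1.574, -0.006, -2.931]
ft_force: [-0.0, 0.0, 0.3]
gripper_width: 0.998
turn ay=0.1 = 1 x 0.09; shift [ 1.3 80.8  4.3] = 2 x [0.0007 0.0404 0.0021]
```

```bash
python3 -m crank '[[0,0,0,0.001,0.04,0.002,1],[0,0,0,0,0.025,0,1],[0,0,0,0,0.012,0,1],[0,0,0,0,0,0,1],[0,0,0,0,0,0,-1],[0,0,0,0,0,0,-1],[0,0,0,0,0,0,-1],[0,0,0,0,0,0,-1]]'
python3 - <<'E'
from h import *
to(565,286,130,171.6,p=[541,-309,150],step=50)
E
```

```text
t: 49.18
eef_pos: [542.3, -308.3, 67.6]
orientation: [-1.571, 0.0, -2.931]
ft_force: [-1.2, 1.2, 2.8]
gripper_width: 0.635
turn ay=20.5 = 2 x 10.23; shift [  63.2   20.  -592.1] = 12 x [ 0.0053  0.0017 -0.0493]
```

```bash
python3 -m crank '[[0,0,0,0,-0.02,0,-1],[0,0,0,0,-0.03,0,-1],[0,0,0,0,-0.03,0,-1],[0,0,0,0,-0.01,0,-1],[0,5.1,0,0,0,0,-1],[0,5.1,0,0,0,0,-1],[0,5.1,0,0,0,0,-1],[0,5.1,0,0,0,0,-1]]'
python3 -m crank '[[0,0,0,0.0045,0,-0.0423,-1],[0,0,0,0.0045,0,-0.0423,-1],[0,0,0,0.0045,0,-0.0423,-1],[0,0,0,0.0045,0,-0.0423,-1],[0,0,0,0.0045,0,-0.0423,-1],[0,0,0,0.0045,0,-0.0423,-1],[0,0,0,0.0045,0,-0.0423,-1]]'
python3 -m crank '[[0,0,0,0.0045,0,-0.0423,-1],[0,0,0,0.0045,0,-0.0423,-1],[0,0,0,0.0045,0,-0.0423,-1],[0,0,0,0.0045,0,-0.0423,-1],[0,0,0,0.0045,0,-0.0423,-1],[0,0,0,0.0045,0,-0.0423,-1],[0,0,0,0.0045,0,-0.0423,-1],[0,0,0,0,0,0,-1]]'
python3 - <<'E'
from h import *
to(565,286,68,171.6)
E
```

```text
t: 50.18
eef_pos: [541.6, -307.9, 155.8]
orientation: [-1.571, -0.002, 2.993]
ft_force: [0.2, 0.3, -1.1]
gripper_width: 0.637
t: 51.05
eef_pos: [553.4, -9.3, 156.1]
orientation: [-1.57, -0.001, 2.996]
ft_force: [0.1, 0.9, -1.2]
gripper_width: 0.639
t: 52.05
eef_pos: [565.4, 289.4, 155.4]
orientation: [-1.57, -0.001, 2.999]
ft_force: [0.4, -0.1, -2.2]
gripper_width: 0.638
turn ay=0.2 = 1 x 0.20; shift [-0.1 87.4  3.4] = 2 x [-0.0001  0.0437  0.0017]
```

```bash
python3 -m crank '[[0,0,0,0,0.04,0.003,-1],[0,0,0,0,0.025,0,-1],[0,0,0,0,0.012,0,-1],[0,0,0,0,0.006,0,-1],[0,0,0,0,0,0,-1],[0,0,0,0,0,0,-1]]'
```

```text
t: 52.8
eef_pos: [566.0, 284.2, 75.1]
orientation: [-1.572, 0.001, 2.996]
ft_force: [-0.1, 0.4, -1.5]
gripper_width: 0.633
```

```bash
python3 -m crank '[[0,0,0,0,0.003,0,-1],[0,0,0,0,0.002,0,-1],[0,0,0,0,0.0015,0,-1],[0,0,0,0,0,0,-1],[0,0,0,0,0,0,-1]]'
```

```text
t: 53.42
eef_pos: [565.5, 283.9, 67.6]
orientation: [-1.571, -0.0, 2.996]
ft_force: [0.4, 0.1, -2.2]
gripper_width: 0.637
```

```bash
python3 -m crank '[[0,0,0,0,0.0015,0,-1],[0,0,0,0,0,0,-1],[0,0,0,0,0,0,0.8],[0,0,0,0,0,0,0.8],[0,0,0,0,0,0,0.8],[0,0,0,0,-0.02,0,0.8],[0,0,0,0,-0.05,0,0.8],[0,0,0,0,-0.06,0,0.8]]'
python3 -m crank '[[0,0,0,0,-0.02,0.05,0.8],[0,0,0,0,0,0.05,0.8],[0,0,0,0,0,0.05,0.8],[0,0,0,0,0,0.05,0.8],[0,0,0,0,0,0.05,0.8],[0,0,0,0,0,0.05,0.8],[0,0,0,0,0,0.05,0.8],[0,0,0,0,0,0,0.8]]'
python3 - <<'E'
from h import *
a=snap('top','t7.png'); b=snap('scene','s7.png')
A=cv2.resize(a['image'][75:285,145:420],None,fx=2.9,fy=2.8,interpolation=cv2.INTER_CUBIC); cv2.imwrite('pics/v7.png',A)
E
```

```text
t: 54.42
eef_pos: [564.9, 283.4, 196.3]
orientation: [-1.569, -0.002, 2.996]
ft_force: [1.6, 0.3, 0.8]
gripper_width: 0.901
t: 55.42
eef_pos: [513.9, -65.0, 216.1]
orientation: [-1.571, -0.0, 2.992]
ft_force: [0.3, 0.4, 0.6]
gripper_width: 0.893
```

View pics/v7.png

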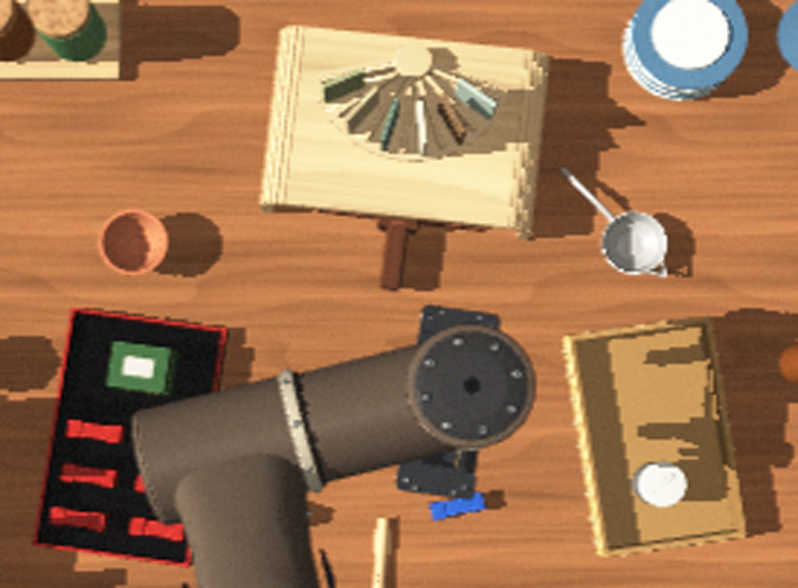

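View pics/s7.png

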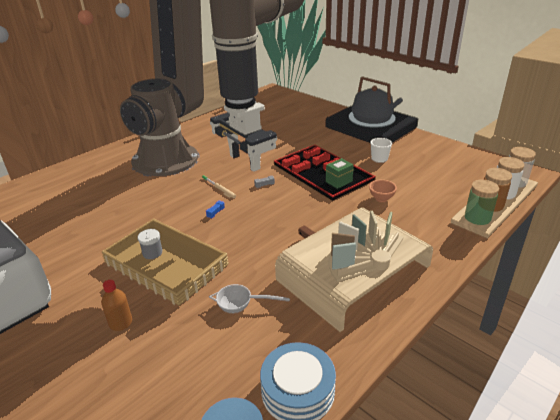

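Run:
```python
from h import *
c=dict(np.load('cam_top.npz'))
P=lambda x,y,z:px2w(c,145+x/2.9,75+y/2.8,z)[:2]
ex=np.array([.9928,-.1201]);ey=np.array([.1201,.9928])
t=P(393,287,38); f=(P(262,207,70)+P(530,236,70))/2; print((t-f)@ex+175,(t-f)@ey)
a=(P(140,345,69)); 
s=np.array([481.25,298.5]); R=np.array([[.989,-.146],[.146,.989]])
for p,z in [((140,368),69),((93,430),27),((90,474),27),((77,518),27),((157,528),27)]: print((R@(P(*p,z)-s)).round())
```

```text
98.90826259569317 -5.888658971243456
[84. -6.]
[ 1. 46.]
[-53.  41.]
[-109.   48.]
[-107.  -48.]
```

```bash
python3 -c "
from station import arm
print(arm.job_done(), arm.observe()['t'])"
```

```text
the job is handed in; nothing more can be done
the job is handed in; nothing more can be done
```

I finished the layup and handed the job in at about 55 s of the 200 s allowed. `arm.job_done()` gives no verdict, so success is judged only from my own checks.

- **Rests:** Five red rests were present, and all five now lie crosswise and apart on the serving tray. In the last top picture four measured within about 4 mm of where I aimed. The arm hid the fifth in that view, but it showed in place in an earlier top picture and again in the final scene picture.
- **Pocket tray:** The empty tray is under the shelf with only its handle showing. Its centre measures about 99 mm behind the front edge (83 to 137 allowed) and 6 mm off to the side (60 allowed). The gripper reading gave about 101 mm. I aligned the tray with the shelf before sliding it in, and the wrist force stayed around 15 N with no jump.
- **Tea box:** It stands on the serving tray floor at about (84, -6) mm in the tray's frame.
- **Left alone:** The canister is still in the basket, and the cup, sieve, bowl, bottle and the blue and grey look-alikes appear unmoved.

No check failed. The shelf's front edge was measured only to about 4 mm, which the tray's position allows for.

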